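# Index the setting vice to its next station and pin it

### The job

The tilted setting vice has to be indexed for the next stone seat: turn its dial until the scale reads 60 degrees at the index line. Then take the taper-nosed index pin from the wooden stand and press it, without ramming, through the brass bush of the index arm into the dial until its collar sits down on the bush, so that the pin holds the dial in line at 60. Let go of everything, and leave the hammer, snips, brass brush and lighter where they lie.

Things in the scene. Friction and masses are not known exactly. Their poses are not given: they have to be found in the camera images.
- setting_vice: Grey cast angle base bolted to the bench, plate 145 x 116 x 14 mm, solid wedge 82 mm wide on it. Origin: on the bench, straight below the centre of the dial's face, which is 105 mm above. x points to the vice's back, z up. The head on it is tilted 35 degrees: the dial's axis leans from vertical towards -x, so its face looks up and to the front.
- dial (a joint): The dial's reading in rad (60 degrees = 1.047); it grows as the dial is turned counter-clockwise, seen looking at its face. No stops; it stays where it is left (friction about 0.15 N m). It starts between -100 and -25 degrees. Twelve through holes, 12.3 mm wide, every 30 degrees on a circle of 52 mm radius: one stands under the bush whenever the reading is a multiple of 30.
- dial_face (a point): Centre of the face of the dial, a plain metal disc 152 mm across, 10 mm thick; turns with it, z out along the axis. Scale on the face's rim: a line each 5 degrees, longer each 10, longest each 30. A solid arrowhead marks 0; going clockwise round the face from it, the 30, 60, 90 ... 180 degree lines carry 1, 2, 3 ... 6 dots. The arrowhead lies on this frame's -x side.
- index_line (a point): Where the scale is read: inner end of a black line on a small steel plate, fixed at the dial's lowest, front edge, flush with its face, 78 mm from the dial's axis. It does not turn.
- jaw_top (a point): On the dial's axis, at the top of the closed jaws that stand on the dial and turn with it: a dark steel block 64 mm long, 34 mm wide, 50 mm high over the dial's face, flat sides to grip; a brass blank 6 mm high lies on top. z points out along the dial's axis, x along the 64 mm length, y across the 34 mm width. At reading 0, x points to the vice's back.
- bush (a point): Centre of the mouth of the brass-lined bush, 17 mm above the dial's face, 52 mm from its axis, in the grey index arm (34 mm wide, top level with the mouth) that reaches over the dial's right-hand edge, seen from the front. Fixed. z points out of the bush, parallel to the dial's axis; the pin goes in along -z. Hole 12.7 mm wide, 14 mm deep, then a 3 mm gap, then the dial.
- index_pin: Steel pin, 90 mm long, about 0.15 kg, upright in a hole of the stand, collar on its top. Origin at the nose tip, z along the pin to its head. Nose tapers from 4 mm at the tip to 12 mm at 34 mm; 12 mm shank up to 52 mm; collar 28 mm across from 52 to 56; knurled round grip 20 mm across from 59 to 90. Home in the bush, the origin is 52 mm below the bush's mouth.
- pin_stand: Fixed wooden block, 50 x 128 x 60 mm high, origin under its centre, with two holes, 14 mm wide and 55 mm deep, 33 mm to each side of the middle along its y.
- tee_key: The vice's T-key, dark steel, 85 mm high, standing in the other hole; a round cross bar 62 mm long on top tells it from the pin. Origin at its foot. Not needed.
- hammer: Small hammer lying in front of the vice, 207 mm long. Not needed.
- steel_snips: Bare steel snips lying at the front, 152 mm long. Not needed.
- brass_brush: Wooden brush with brass wires at the front, 180 mm long. Not needed.
- lighter: Flat lighter, 80 mm long, in front of the wooden board. Not needed.
Mind the look-alikes: they are no part of the job. Leave any orange, pink or turquoise look-alike of the index_pin alone.

How it is judged:
By the outcome, as a careful person would: the job done as asked, in the order asked, and still so for the second after the job is handed in, with the robot touching nothing.
It also fails if it takes over 72 s, if anything falls off the work surface, if the arm or the gripper's body presses on something with over 40 N, if the wrist force passes 120 N, or if a joint passes its speed limit or range.

### The arm

A 6-joint arm with a two-finger parallel gripper is mounted at the origin on a cart in front of the work surface, level with it; the furniture and walls round the work are solid. World frame = base frame: x ahead of the robot, y to its left, z up, the work surface at z = 0. Lengths are in mm, angles in rad, forces in N, time in s.
With the tool pointing down it reaches from about 300 to 775 mm from the base axis. Payload 14.6 kg.
Tool frame: the origin (TCP) lies between the finger pads; the fingertips stand 25 mm ahead of it and the grasp point (between the pads) lies 6 mm ahead of it; z points along the fingers, y is the line along which they close (so a half turn about z gives the same grasp; the last joint's range is limited). The gripper opens to 94 mm and grips with 3 to 60 N. Pads are 16 mm wide; open, the fingers measure 119 mm over their backs; the gripper's body (75 mm by 177 mm) begins 78 mm behind the grasp point.
Start: joints at [1.244, 0.3, 1.521, -0, 1.321, -0.067], TCP at [141.286, 531.533, 193.346] pointing down, gripper open.
Joint ranges: [-3.03, 3.03], [-0.79, 2.21], [0.23, 2.52], [-1.04, 4.18], [0, 3.07], [-2.55, 2.55]. Speed limits (rad/s): [2.22, 2.22, 2.57, 3.14, 3.14, 3.14].

### API

Orientations are given as [roll, pitch, yaw] about the fixed x, y, z axes, in that order (R = Rz(yaw) Ry(pitch) Rx(roll)).
In Python, from cell import manip gives the robot as it stands. The module is installed in compiled form; this text tells all that it offers.
- The arm moves only by the tool step_arm, never from a script. Its argument "series" is one flat list of numbers, 5 for each row, row after row: the shift along the world's x, y, z in mm, then the turn about the world's z in rad, then the closure, from 0 (fully open) to 1 (shut). In form: [dx, dy, dz, spin, jaw, dx, dy, dz, spin, jaw, ...]. A call has 1 to 20 rows; each row shifts and turns the commanded pose from where the row before left it; what a row does not reach is not made up. A row lasts 1/8 s, in which the tool goes at most 62.5 mm and 10.7 degrees, less where a joint would pass 70% of its speed; a pose out of reach is approached as far as the arm can. A call is refused whole if a number of a shift passes 62.5 or a number of a turn 0.188, either way. A call with a gripper value outside its range is refused whole. The fingers move at their own pace and stop on an object; "squeeze" is the grip in N (left out, the last holds). Time passes only in rows, so rows that do not move let the fingers close. It gives the time, the measured TCP pose, the force, the opening and the grip force at its end, in the units of the state.
- manip.read_state(): the state, without advancing time (a new reading comes with each control period).
- manip.camera(name): name is "scene" or "top" or "wrist"; returns (picture, depth): 400x640x3 uint8, blue, green, red; 400x640 float32, mm along the optical axis (not along the pixel's ray), 0 where there is no reading.
- manip.camera_info(name): a dict with "fovy" (degrees; the focal length in pixels is half the picture's height over the tangent of half this angle, whatever the lens; pixels are square), "cx", "cy" (the principal point, pixels), "eye" and "orientation" of the camera in the world. Camera axes: x right, y down, z forward; pixel columns grow to the right and rows downward; lengths in mm; the calibration is good to about 2 mm. The wrist camera is an equidistant fisheye: a pixel r from the principal point sees the ray r / f radians off the axis. A picture is of the moment at which its call begins: read the wrist's pose just before it. camera_info takes no time and is no camera call; for the wrist camera it gives the pose at the moment of the call.
- manip.sign_off(): hands the job in; it is judged then, once.
The state is a dict: "clock": time; "joints": joint angles; "qd": joint speeds; "effort": joint torques, N m; "eef_pos": TCP position; "eef_rot": TCP orientation; "wrist_force": force on the tool from outside, world axes, zero at the start; "moment": the same for the moment, N m; "finger_gap": finger opening in mm; "finger_force": force on a finger pad.
Only numpy, scipy, OpenCV 4.12 (cv2) and the standard library are available. Lean on these libraries where they do the work, as an engineer would, in place of code of your own. Each camera call takes 0.05 s, during which the arm holds its last target. There are 200 camera calls.

## Working session

There is one attempt and no reset: what is moved stays moved. The work goes in short steps, Python scripts to look and compute and a tool call to move; the robot and the scene stay as the last step left them, time stands still between calls to the robot, and variables do not carry over. Pictures are saved under pics/ and viewed, at most 10 in all, crops included, and the job is handed in when it is done.

Besides the shell and the picture viewer there is one more tool, called after ">>>" by a JSON object that holds its "method" and its "body", one argument or row to a line. step_arm: Moves the arm, as the interface text tells. Its arguments: {"type":"object","properties":{"series":{"type":"array"},"squeeze":{"type":"number"}},"required":["series"]}

```bash
mkdir -p pics; ls; cat > h.py <<'E'
import numpy as np, cv2
from cell import manip
from scipy.spatial.transform import Rotation as Ro
def look(n):
    i=manip.camera_info(n); p,d=manip.camera(n); return p,d,i
def Rm(i):
    o=np.array(i["orientation"],float)
    return o if o.shape==(3,3) else Ro.from_euler('xyz',o).as_matrix()
def foc(i): return 200/np.tan(np.radians(i["fovy"])/2)
def pts(d,i,fish=False):
    f=foc(i); v,u=np.mgrid[0:400,0:640]
    x=(u-i["cx"])/f; y=(v-i["cy"])/f
    if fish:
        r=np.hypot(x,y)+1e-9; s=np.tan(np.minimum(r,1.5))/r; x=x*s; y=y*s
    return np.stack([x*d,y*d,d],-1)@Rm(i).T+np.array(i["eye"])
E
python3 - <<'E'
from h import *
for n in("scene","top"):
    p,d,i=look(n); print(n,i); cv2.imwrite(f"pics/{n}0.png",p); np.savez(f"{n}0.npz",p=p,d=d)
print(manip.camera_info("wrist")); print(manip.read_state())
E
```

```text
pics
scene {'fovy': 50.30139280124795, 'cx': 319.676368939558, 'cy': 201.3874703856981, 'eye': array([  58.1068518 , -779.01955427,  531.52436398]), 'orientation': array([-2.05232154, -0.01722059, -0.5339145 ])}
top {'fovy': 51.846863756323934, 'cx': 316.96992935117936, 'cy': 208.16129227188813, 'eye': array([ 423.87963637, -104.18048418, 1050.10104494]), 'orientation': array([-3.11868583,  0.01166571, -1.54537867])}
{'fovy': 65.70646984690485, 'cx': 315.1221915850743, 'cy': 199.31875483645564, 'eye': array([ 69.63361985, 550.35800839, 384.33982937]), 'orientation': array([2.88484612e+00, 5.40916338e-04, 1.31147435e+00])}
{'clock': 0.1, 'joints': array([ 1.24442102e+00,  3.00416650e-01,  1.52151576e+00, -4.64163812e-06,
        1.32072361e+00, -6.65777560e-02]), 'qd': array([-0.00049307, -0.002419  ,  0.00064295, -0.00093321, -0.00354668,
       -0.00047743]), 'effort': array([ 4.69889983e-04, -5.32646620e+01, -3.53279507e+01,  7.09356135e-02,
        2.36155617e-02, -2.47116759e-05]), 'eef_pos': array([141.19728766, 531.30392899, 192.84384308]), 'eef_rot': array([-3.14053135e+00, -6.62579076e-05,  2.88179622e+00]), 'wrist_force': array([0.25774511, 0.55170392, 0.79083778]), 'moment': array([ 0.08499783, -0.00841838,  0.01080612]), 'finger_force': 0.0, 'finger_gap': 93.99537848189036}
```

View pics/scene0.png

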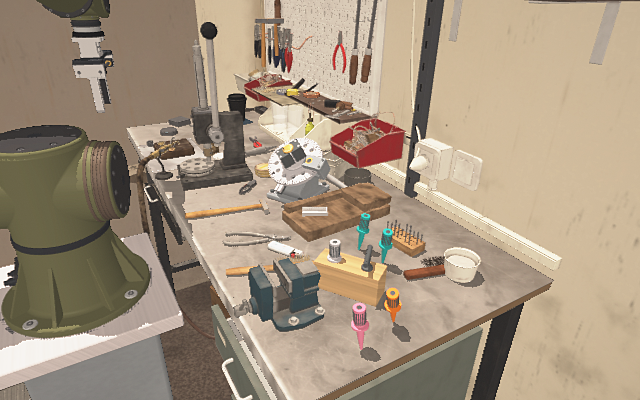

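View pics/top0.png

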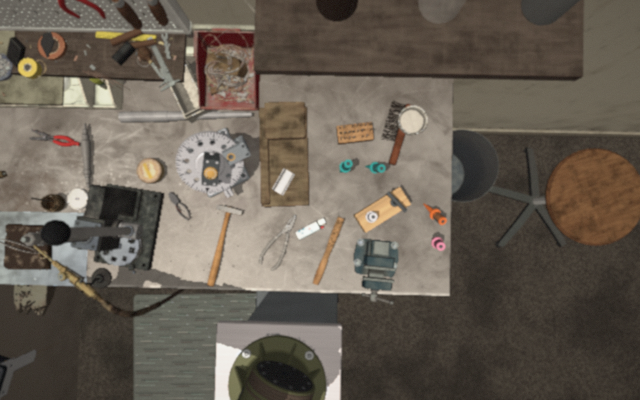

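The scene view shows the vice at about (295,165) and the stand with the steel pin at (335,250). In the top view the dial is at about (212,165), the bush arm at (235,155) and the pin at (372,216). A tall press on the left at (120,240) lies near the way.

```bash
python3 - <<'E'
from h import *
z=np.load("top0.npz"); i=manip.camera_info("top"); P=pts(z["d"],i)
def q(u,v): return P[v,u].round(0)
for n,(u,v) in dict(table=(250,200),pin=(372,216),jaw=(211,172),dialL=(187,165),dialB=(205,138),arm=(237,155),knob=(56,232),press=(90,235),base=(120,245)).items(): print(n,q(u,v))
# press region heights
m=(P[...,1]>230)&(P[...,0]<520)&(P[...,2]>60)&(z["d"]>0)
Q=P[m]; 
for y in range(230,520,40):
    s=Q[(Q[:,1]>=y)&(Q[:,1]<y+40)]; 
    if len(s): print(y,s[:,0].min().round(),s[:,0].max().round(),s[:,2].max().round())
# dial plane fit from top+scene clouds
s=np.load("scene0.npz"); C=np.vstack([P.reshape(-1,3)[z["d"].ravel()>0],pts(s["d"],manip.camera_info("scene")).reshape(-1,3)[s["d"].ravel()>0]])
W=C[(abs(C[:,0]-525)<90)&(abs(C[:,1]-137)<90)&(C[:,2]>40)&(C[:,2]<170)]
rng=np.random.default_rng(0);best=0
for _ in range(3000):
    a=W[rng.choice(len(W),3,False)]; n=np.cross(a[1]-a[0],a[2]-a[0]); l=np.linalg.norm(n)
    if l<1: continue
    n/=l; n*=np.sign(n[2])
    if abs(n[2]-np.cos(np.radians(35)))>.06: continue
    k=abs((W-a[0])@n)<2.5
    if k.sum()>best: best=k.sum();I=W[k];N=n
c=I.mean(0);N=np.linalg.svd(I-c)[2][2];N*=np.sign(N[2]);print("plane",best,len(W),c,N,np.degrees(np.arccos(N[2])),"vice yaw",np.degrees(np.arctan2(-N[1],-N[0])))
e1=np.cross(N,[0,0,1]);e1/=np.linalg.norm(e1);e2=np.cross(N,e1)
xy=np.c_[(I-c)@e1,(I-c)@e2].astype(np.float32); (cc,r)=cv2.minEnclosingCircle(xy); print("circle",c+cc[0]*e1+cc[1]*e2,r)
# pin
Q=C[(abs(C[:,0]-405)<80)&(abs(C[:,1]+230)<90)&(C[:,2]>50)]
t=Q[abs(Q[:,2]-60)<3];print("standtop",len(t),cv2.minAreaRect(t[:,:2].astype(np.float32)))
for lo in (75,90,):
    t=Q[(Q[:,2]>lo)]; print(lo,t.mean(0),t.min(0),t.max(0))
cv2.imwrite("pics/c.png",np.hstack([cv2.resize(z["p"][110:220,160:270],(500,500),interpolation=2),]))
E
```

```text
table [464.  81.  -1.]
pin [ 430. -220.  100.]
jaw [518. 141. 152.]
dialL [536. 207. 115.]
dialB [595. 162. 135.]
arm [561.  92. 118.]
knob [392. 297. 431.]
press [383. 304. 327.]
base [344. 391.  41.]
230 520.0 520.0 112.0
270 366.0 410.0 437.0
310 366.0 410.0 438.0
350 174.0 483.0 387.0
390 195.0 481.0 371.0
430 89.0 273.0 345.0
470 116.0 290.0 306.0
510 269.0 307.0 90.0
plane 2682 5956 [540.26054864 157.82650209 102.1281178 ] [-0.51239365 -0.25862417  0.81888112] 35.02705396487011 vice yaw 26.78177962007425
circle [533.03246406 134.70340624  90.3024501 ] 105.14488983154297
standtop 1674 ((406.04168701171875, -247.12899780273438), (132.46957397460938, 159.24928283691406), 88.72395324707031)
75 [ 381.05694762 -246.99974009   85.13496803] [ 325.01701275 -300.71629056   75.00612825] [ 484.92651219 -207.98606387  100.97478676]
90 [ 444.08834427 -249.89999543   93.90331164] [ 326.59089513 -300.25773914   90.04626895] [ 484.92651219 -211.33823793  100.97478676]
```

>>> {"method": "step_arm", "body": {
  "series": [0,0,60,0,0,0,0,60,0,0,-7,-50,10,0,0,-7,-50,10,0,0,-7,-50,0,0,0,33,-40,0,0,0,33,-40,0,0,0,33,-40,0,0,0,33,-40,0,0,0,36,-40,0,0,0,36,-40,0,0,0,36,-40,0,0,0,50,10,0,0,0,50,10,0,0,0,50,10,0,0,0,50,10,0,0,0,0,0,0,0,0]
}}

```text
clock: 2.22
eef_pos: [562.0, 141.7, 330.1]
eef_rot: [-3.139, -0.005, 2.882]
wrist_force: [0.1, -0.1, -0.1]
finger_gap: 94.2
finger_force: 0.0
```

```bash
python3 - <<'E'
from h import *
i=manip.camera_info("wrist");p,d=manip.camera("wrist"); np.savez("w1.npz",p=p,d=d,o=i["orientation"],e=i["eye"]); cv2.imwrite("pics/w1.png",p); print(i, manip.read_state()["joints"].round(2))
P=pts(d,i,True); m=(d>0)
C=P[m];W=C[(abs(C[:,0]-525)<110)&(abs(C[:,1]-137)<110)&(C[:,2]>40)&(C[:,2]<170)]
rng=np.random.default_rng(0);best=0
for _ in range(3000):
    a=W[rng.choice(len(W),3,False)]; n=np.cross(a[1]-a[0],a[2]-a[0]); l=np.linalg.norm(n)
    if l<1: continue
    n/=l; n*=np.sign(n[2])
    if abs(n[2]-np.cos(np.radians(35)))>.06: continue
    k=abs((W-a[0])@n)<1.5
    if k.sum()>best: best=k.sum();I=W[k]
c=I.mean(0);N=np.linalg.svd(I-c,full_matrices=False)[2][2];N*=np.sign(N[2]);print("plane",best,len(W),c,N,np.degrees(np.arccos(N[2])),"vice yaw",np.degrees(np.arctan2(-N[1],-N[0])))
E
```

```text
{'fovy': 65.70646984690485, 'cx': 315.1221915850743, 'cy': 199.31875483645564, 'eye': array([491.32548413, 160.79798908, 521.8697815 ]), 'orientation': array([2.88938321e+00, 1.72057949e-03, 1.31127583e+00])} [ 0.18  0.31  1.2  -0.    1.64 -1.13]
plane 4767 10951 [545.77816901 169.00575273 110.95613404] [-0.51116201 -0.26271509  0.81834845] 35.08019269021983 vice yaw 27.201197289762103
```

View pics/w1.png

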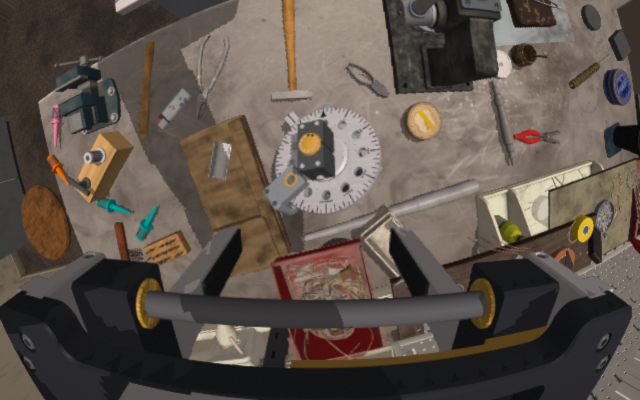

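The wrist view shows the dial centred near (330,160), the jaw block at (315,150), the bush at (290,180) and the index plate at (292,118). Next I rectify the face onto its plane.

```bash
cat >> h.py <<'E'
YAW=np.radians(27.0); T=np.radians(35)
V=np.array([[np.cos(YAW),-np.sin(YAW),0],[np.sin(YAW),np.cos(YAW),0],[0,0,1]])
Z=V@[-np.sin(T),0,np.cos(T)]; X=V@[np.cos(T),0,np.sin(T)]; Y=V@[0,1,0.]   # X up the face (to back), Y left, Z out
def proj(p,i):
    c=(p-np.array(i["eye"]))@Rm(i); r=np.hypot(c[...,0],c[...,1])+1e-9; th=np.arctan2(r,c[...,2]); k=foc(i)*th/r
    return np.stack([i["cx"]+c[...,0]*k,i["cy"]+c[...,1]*k],-1).astype(np.float32)
def rect(p,i,c,h=0,R=95,s=3):
    g=np.arange(-R,R,1/s); b,a=np.meshgrid(-g,-g)   # image right = -Y, image up = +X
    m=proj(c+a[...,None]*X+b[...,None]*Y+h*Z,i); return cv2.remap(p,m[...,0],m[...,1],cv2.INTER_CUBIC)
E
python3 - <<'E'
from h import *
z=np.load("w1.npz"); i=dict(manip.camera_info("wrist"));i["eye"]=z["e"];i["orientation"]=z["o"]
P=pts(z["d"],i,True);C=P[z["d"]>0]
c0=np.array([530,143,105.]); 
h=(C-c0)@Z;a=(C-c0)@X;b=(C-c0)@Y
k=(np.hypot(a,b)<100)
hh=np.histogram(h[k],np.arange(-12,12,1));print(hh[0])
off=np.median(h[k&(abs(h)<6)]);print("plane off",off)
k=(abs(h-off)<2)&(np.hypot(a,b)<105)
xy=np.c_[a,b][k]
# edge per direction, robust circle R=76
from scipy.optimize import least_squares
def far(c):
    d=xy-c; t=np.arctan2(d[:,1],d[:,0]); r=np.hypot(*d.T); bins=((t+np.pi)/(2*np.pi)*48).astype(int)
    return np.array([r[(bins==j)&(r<84)].max() if ((bins==j)&(r<84)).sum()>5 else np.nan for j in range(48)])
best=min(((np.nansum(np.minimum(abs(far(np.array([x,y]))-75.5),5)),x,y) for x in range(-14,15,1) for y in range(-14,15,1)))
print(best); cen=c0+off*Z+best[1]*X+best[2]*Y; print("centre",cen, far(np.array(best[1:])).round(0))
np.save("cen.npy",cen)
im=rect(z["p"],i,cen); cv2.circle(im,(285,285),228,(0,0,255),1);cv2.circle(im,(285,285),3,(0,0,255),-1)
cv2.imwrite("pics/r1.png",im)
E
```

```text
[ 453 1902 2088  536   63   44   96  182  139   48   34   28   45   30
   32   35   50  109  361  367  100   38   23]
plane off -3.0258101698994326
(np.float64(51.956984199635556), -13, 14)
centre [515.70219699 151.42747282  95.06490774] [nan nan nan nan nan nan nan nan nan nan nan nan nan nan 67. nan 84. 74.
 nan nan nan nan nan 61. 60. 57. 54. 52. 49. 45. 39. nan nan nan nan nan
 nan nan nan nan nan nan nan nan nan nan nan nan]
```

View pics/r1.png

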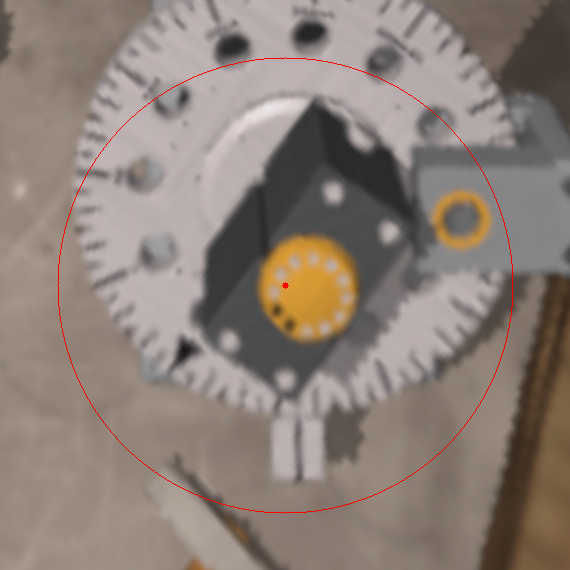

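The rectified view uses a plane that sits too high, so the centre is off. The arrowhead shows at lower left (183,352), the index line at (298,430) and the bush at (461,220). I redo it with the proper plane.

```bash
python3 - <<'E'
from h import *
z=np.load("w1.npz"); i=dict(manip.camera_info("wrist"));i["eye"]=z["e"];i["orientation"]=z["o"]
P=pts(z["d"],i,True);C=P[z["d"]>0]
c0=np.array([530,143,105.]);h=(C-c0)@Z;a=(C-c0)@X;b=(C-c0)@Y
off=np.median(h[(abs(h+10)<3)&(np.hypot(a,b)<100)])
print("off",off)
xy=np.c_[a,b][(abs(h-off)<2)&(np.hypot(a,b)<110)]
best=(1e9,)
for x in range(-30,40):
  for y in range(-30,31):
    r=np.hypot(*(xy-[x,y]).T); s=-((r<76.5)).sum()+2*((r>76.5)&(r<90)).sum()
    if s<best[0]: best=(s,x,y)
print(best,len(xy)); cen=c0+off*Z+best[1]*X+best[2]*Y; print("centre",cen)
np.save("cen.npy",cen)
im=rect(z["p"],i,cen); cv2.circle(im,(285,285),228,(0,0,255),1);cv2.circle(im,(285,285),156,(0,255,0),1);cv2.circle(im,(285,285),3,(0,0,255),-1)
cv2.line(im,(285,285+225),(285,285+245),(0,0,255),1)
# bush: at 17 above; arm points near bush
k=(abs(h-off-17)<2.5)&(abs(b-best[2]+52)<25)&(abs(a-best[1])<30); print("arm top h",np.median((h-off)[k]), "a range",np.percentile((a-best[1])[k],[2,98]))
bz=rect(z["p"],i,cen,h=17); m=cv2.inRange(cv2.cvtColor(bz,cv2.COLOR_BGR2HSV),(12,120,120),(30,255,255))
n,l,st,ce=cv2.connectedComponentsWithStats(m)
for j in range(1,n):
    if st[j,4]>60: print(st[j],((285-ce[j])/3).round(1),"=(Y,X) mm")
cv2.imwrite("pics/r2.png",im)
E
```

```text
off -9.94919061914716
(np.int64(-4614), 15, 10) 4974
centre [541.49277905 160.07912579 105.45374671]
arm top h 16.856857259158353 a range [-16.50175561  17.27869165]
[ 416  258   55   56 1327] [-52.5  -0.4] =(Y,X) mm
[ 245  301   97  103 6476] [ -2.6 -21.8] =(Y,X) mm
```

View pics/r2.png

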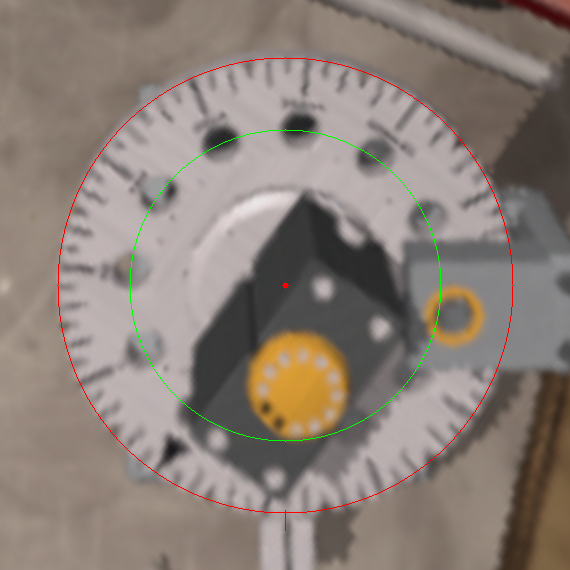

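The dial centre is at (541.5,160,105.5), confirmed by the rim circle, the bush 52.5 mm to the right at 17 mm height and the index line at column 287. The arrowhead at (173,450) lies 34° clockwise of the index, so the reading is about −34° and needs about +94°. I will push the jaw's upper end with the closed fingertips.

```bash
cat >> h.py <<'E'
cen=np.load("cen.npy")
def finger(tip,yaw,hx=8,hy=12.5):
    a=np.linspace(-1,1,9); A,B,H=np.meshgrid(hx*a,hy*a,np.linspace(0,50,26)); c,s=np.cos(yaw),np.sin(yaw)
    return np.stack([tip[0]+c*A-s*B,tip[1]+s*A+c*B,tip[2]+H],-1).reshape(-1,3)
def axes(th): # dial x,y at reading th
    return np.cos(th)*X+np.sin(th)*Y, np.cos(th)*Y-np.sin(th)*X
def tip(th,u,v,h): x,y=axes(th); return cen+u*x+v*y+h*Z
def touch(th,u,h,yaw,side=-1):
    x,y=axes(th)
    for d in np.arange(50,5,-.25):
        q=finger(tip(th,u,side*d,h),yaw)-cen
        if ((abs(q@x)<32)&(abs(q@y)<17)&(q@Z<50)).any(): return d
E
python3 - <<'E'
from h import *
print("bush",cen-52*Y+17*Z, X,Y,Z)
for t in range(-34,66,8):
    th=np.radians(t); d=touch(th,22,38,2.882); p=tip(th,22,-d,38); print(t,d,(p+[0,0,25]).round(1))
th=np.radians(-34); print("approach",(tip(th,22,-touch(th,22,38,2.882)-8,38)+[0,0,25]).round(1))
E
```

```text
bush [556.41225914 109.32001623 119.37933146] [0.72986982 0.37188725 0.57357644] [-0.4539905   0.89100652  0.        ] [-0.51106035 -0.26039825  0.81915204]
-34 35.25 [539.8 112.6 160.7]
-26 35.0 [544.  115.2 164.1]
-18 34.25 [547.5 118.9 167.5]
-10 33.25 [550.3 123.5 170.7]
-2 31.75 [552.1 129.  173.6]
6 31.25 [553.5 133.9 176. ]
14 30.5 [554.1 139.2 178.1]
22 29.75 [553.9 144.7 179.7]
30 28.5 [552.6 150.4 180.7]
38 26.5 [550.  156.2 180.9]
46 25.25 [547.3 161.1 180.8]
54 24.0 [544.  165.5 180.1]
62 25.25 [542.4 169.1 180.3]
approach [539.6 105.1 158.2]
```

>>> {"method": "step_arm", "body": {
  "series": [-7,-12,-30,0,1,-7,-12,-30,0,1,-8,-13,-30,0,1,0,0,0,0,1,0,0,0,0,1,0,0,0,0,1,0,0,-30,0,1,0,0,-30,0,1,0,0,-22,0,1,0,0,0,0,1],
  "squeeze": 20
}}

```text
clock: 3.52
eef_pos: [538.0, 104.8, 160.8]
eef_rot: [-3.141, -0.002, 2.882]
wrist_force: [0.1, -0.6, 0.2]
finger_gap: 0.9
finger_force: 0.0
```

>>> {"method": "step_arm", "body": {
  "series": [0,8,2.6,0,1,4.2,2.6,3.4,0,1,3.5,3.7,3.4,0,1,2.8,4.6,3.2,0,1,1.8,5.5,2.9,0,1,1.4,4.9,2.4,0,1,0.6,5.3,2.1,0,1,-0.2,5.5,1.6,0,1,-1.3,5.7,1,0,1,-2.6,5.8,0.2,0,1,-2.7,4.9,-0.1,0,1,0,0,0,0,1]
}}

```text
clock: 5.03
eef_pos: [545.6, 161.4, 184.1]
eef_rot: [3.142, -0.0, 2.882]
wrist_force: [1.1, 0.6, -0.7]
finger_gap: 0.2
finger_force: 0.0
```

```bash
python3 - <<'E'
from h import *
i=manip.camera_info("wrist");p,d=manip.camera("wrist"); print(manip.read_state()["eef_pos"])
a=rect(p,i,cen,R=88,s=3);b=cv2.resize(p,(0,0),fx=.5,fy=.5); im=np.zeros((528,800,3),np.uint8);im[:,:528]=a;im[:200,530:]=b[:,25:295]
cv2.imwrite("pics/r3.png",im)
E
```

```text
[545.67346211 161.18527971 184.04516262]
```

View pics/r3.png

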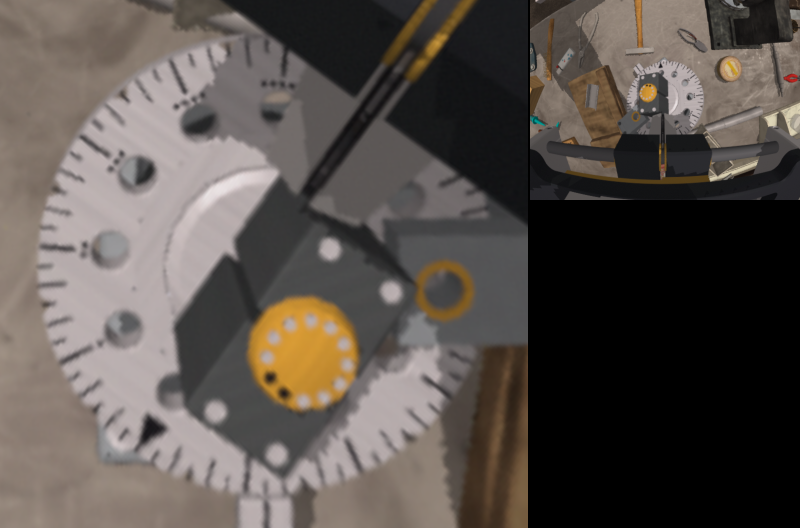

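The dial still reads −34°: the arrowhead is at (150,430). The fingertips are thinner than I assumed and slipped round the block's upper end at (300,205). I recompute with thin fingers.

```bash
python3 - <<'E'
from h import *
for hx,hy in((8,6),):
  import h; f0=h.finger; h.finger=lambda t,y:f0(t,y,hx,hy)
  pr=None
  for t in list(range(-34,66,8)):
    th=np.radians(t); d=touch(th,20,34,2.882); p=tip(th,20,-d,34)+[0,0,25]; print(t,d,p.round(1), None if pr is None else (p-pr).round(1)); pr=p
E
```

```text
-34 30.0 [540.3 119.  158.2] None
-26 29.5 [543.8 121.7 161.2] [3.5 2.6 3. ]
-18 29.0 [546.8 124.9 164.1] [3.  3.2 2.9]
-10 28.0 [549.  129.1 166.8] [2.3 4.2 2.7]
-2 27.0 [550.6 133.6 169.2] [1.5 4.6 2.4]
6 26.75 [551.8 137.8 171.3] [1.2 4.2 2.1]
14 26.75 [552.6 142.  173.1] [0.8 4.2 1.8]
22 26.5 [552.7 146.6 174.6] [0.1 4.6 1.5]
30 26.25 [552.1 151.2 175.8] [-0.5  4.6  1.1]
38 25.5 [550.6 156.  176.3] [-1.5  4.8  0.6]
46 24.75 [548.5 160.5 176.5] [-2.1  4.5  0.1]
54 24.0 [545.9 164.7 176.2] [-2.6  4.2 -0.3]
62 24.5 [544.  168.2 176.1] [-2.   3.6 -0.1]
```

>>> {"method": "step_arm", "body": {
  "series": [0,0,25,0,1,0,0,25,0,1,-3,-28,0,0,1,-3,-28,0,0,1,0,0,-25,0,1,0,0,0,0,1]
}}

```text
clock: 5.82
eef_pos: [539.1, 104.6, 207.8]
eef_rot: [-3.14, -0.003, 2.881]
wrist_force: [0.4, -0.7, 0.2]
finger_gap: 0.4
finger_force: 0.0
```

>>> {"method": "step_arm", "body": {
  "series": [0,0,-25,0,1,0,0,-25,0,1,1,8,0,0,1,0,6,0,0,1,0,3,0.5,0,1,1,3,2,0,1,0,0,0,0,1]
}}

```text
clock: 6.7
eef_pos: [542.0, 125.2, 162.1]
eef_rot: [3.141, 0.001, 2.882]
wrist_force: [-0.9, -0.2, -0.1]
finger_gap: 0.6
finger_force: 0.0
```

>>> {"method": "step_arm", "body": {
  "series": [3,4,2,0,1,3,4,2.5,0,1,2,4.5,2.5,0,1,1,4.5,2,0,1,0,0,0,0,1]
}}

```text
clock: 7.32
eef_pos: [550.8, 142.4, 170.7]
eef_rot: [3.142, 0.0, 2.882]
wrist_force: [-0.6, -1.0, -0.0]
finger_gap: 0.4
finger_force: 0.0
```

```bash
cat >> h.py <<'E'
def ring(lo=59,hi=75):
    """unrolled scale darkness vs angle clockwise from index (deg)"""
    i=manip.camera_info("wrist");p,d=manip.camera("wrist"); g=cv2.cvtColor(p,cv2.COLOR_BGR2GRAY)
    a=np.radians(np.arange(0,360,.5)); r=np.arange(lo,hi,.5); A,R=np.meshgrid(a,r)
    m=proj(cen-X*(R*np.cos(A))[...,None]+Y*(R*np.sin(A))[...,None],i)
    return p,d,i,cv2.remap(g,m[...,0],m[...,1],cv2.INTER_LINEAR),cv2.remap(p,m[...,0],m[...,1],cv2.INTER_LINEAR)
E
python3 - <<'E'
from h import *
p,d,i,u,uc=ring(44,78); cv2.imwrite("pics/u1.png",np.vstack([cv2.resize(uc,(720,136))[::-1],cv2.resize(p,(640,400))[20:400,:].copy() if 0 else np.hstack([cv2.resize(p,(640,400)),np.zeros((400,80,3),np.uint8)])]))
E
```

```text
(no output)
```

View pics/u1.png

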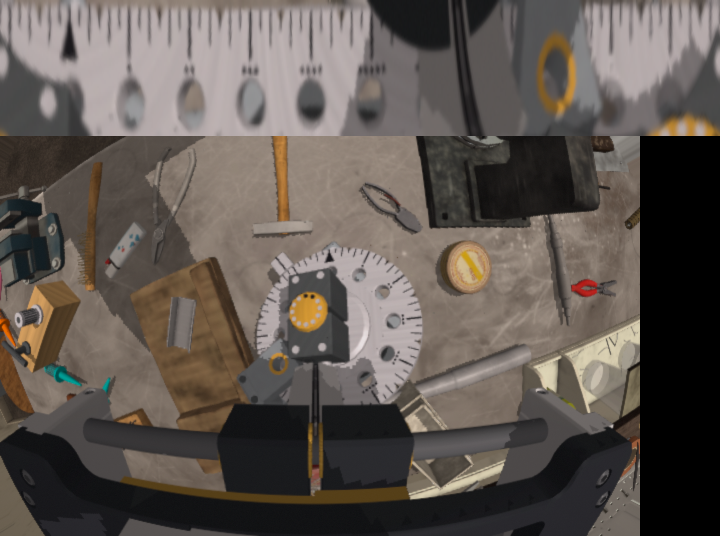

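The unrolled scale still has the arrowhead at 34°. The fingertip at about (315,230 in the camera image) seems to be at the block's end. I check its true position by depth.

```bash
python3 - <<'E'
from h import *
i=manip.camera_info("wrist");p,d=manip.camera("wrist"); s=manip.read_state(); P=pts(d,i,True)
print(s["eef_pos"],s["eef_rot"])
for v in range(205,300,8): print(v,[ (tuple(P[v,u].round(0)), p[v,u].tolist()) for u in (310,315,319)])
def bl(q,th=np.radians(-34)):
    x,y=axes(th); q=q-cen; return np.array([q@x,q@y,q@Z]).round(1)
print("tip in block",bl(s["eef_pos"]-[0,0,25]))
for u,v in((297,203),(340,203),(330,140),(290,150)): print((u,v),bl(P[v,u]))
print("tipproj",proj(s["eef_pos"]-[0,0,25.],i),"corners",[proj(tip(np.radians(-34),a,b,50),i).round(0).tolist() for a in(32,-32) for b in(17,-17)])
E
```

```text
[550.71534268 142.06349742 170.49571327] [-3.14151362e+00 -6.43282015e-05  2.88195335e+00]
205 [((np.float64(534.0), np.float64(143.0), np.float64(157.0)), [74, 74, 74]), ((np.float64(535.0), np.float64(146.0), np.float64(158.0)), [75, 75, 75]), ((np.float64(535.0), np.float64(149.0), np.float64(160.0)), [74, 74, 73])]
213 [((np.float64(539.0), np.float64(142.0), np.float64(160.0)), [74, 74, 74]), ((np.float64(540.0), np.float64(145.0), np.float64(161.0)), [74, 74, 74]), ((np.float64(540.0), np.float64(148.0), np.float64(162.0)), [141, 141, 148])]
221 [((np.float64(545.0), np.float64(140.0), np.float64(158.0)), [44, 43, 43]), ((np.float64(546.0), np.float64(143.0), np.float64(157.0)), [43, 43, 43]), ((np.float64(547.0), np.float64(146.0), np.float64(158.0)), [43, 42, 42])]
229 [((np.float64(540.0), np.float64(142.0), np.float64(188.0)), [105, 107, 112]), ((np.float64(542.0), np.float64(144.0), np.float64(185.0)), [48, 48, 50]), ((np.float64(541.0), np.float64(147.0), np.float64(190.0)), [98, 100, 105])]
237 [((np.float64(540.0), np.float64(142.0), np.float64(201.0)), [85, 86, 91]), (
[... 1308 characters left out ...]
.float64(540.0), np.float64(143.0), np.float64(254.0)), [71, 74, 79]), ((np.float64(543.0), np.float64(144.0), np.float64(251.0)), [46, 45, 48]), ((np.float64(542.0), np.float64(146.0), np.float64(252.0)), [45, 46, 50])]
293 [((np.float64(519.0), np.float64(149.0), np.float64(295.0)), [36, 96, 129]), ((np.float64(546.0), np.float64(143.0), np.float64(252.0)), [52, 56, 61]), ((np.float64(520.0), np.float64(151.0), np.float64(294.0)), [26, 60, 80])]
tip in block [30.4 -3.9 32.8]
(297, 203) [18.9 -9.7 50.7]
(340, 203) [18.1 15.6 31.1]
(330, 140) [-24.9  16.4  48.2]
(290, 150) [-22.2 -14.6  50.8]
tipproj [315.0102 221.8831] corners [[334.0, 218.0], [289.0, 222.0], [329.0, 130.0], [288.0, 139.0]]
```

The fingertips taper, so the tip is thin and slid past the block's corner. I recompute with a point-like finger nearer the middle of the block's side and push square to that side.

```bash
python3 - <<'E'
from h import *
import h; f0=h.finger; h.finger=lambda t,y:f0(t,y,3,3)
th=np.radians(-34)
print("start",(tip(th,15,-34,30)+[0,0,25]).round(1))
pr=tip(th,15,-34,30)+[0,0,25]
for t in range(-34,66,8):
    th=np.radians(t); d=touch(th,15,30,2.882); p=tip(th,15,-d,30)+[0,0,25]; print(t,d,p.round(1),(p-pr).round(1)); pr=p
E
```

```text
start [538.  117.2 151.3]
-34 28.0 [538.2 122.9 153.2] [0.2 5.7 1.9]
-26 26.75 [541.3 125.6 156. ] [3.2 2.7 2.9]
-18 25.0 [543.8 129.4 158.8] [2.5 3.7 2.7]
-10 23.5 [545.7 133.3 161.2] [1.8 3.9 2.4]
-2 21.5 [546.5 138.  163.2] [0.9 4.6 2. ]
6 21.0 [547.4 141.4 164.8] [0.9 3.5 1.6]
14 21.0 [548.1 144.6 166.3] [0.7 3.2 1.4]
22 20.75 [548.2 148.2 167.5] [0.1 3.5 1.2]
30 20.75 [548.  151.6 168.4] [-0.2  3.4  1. ]
38 20.25 [546.9 155.3 169. ] [-1.   3.7  0.5]
46 20.0 [545.7 158.7 169.3] [-1.3  3.4  0.3]
54 19.5 [543.8 162.  169.1] [-1.9  3.3 -0.1]
62 19.75 [542.2 164.9 169.1] [-1.6  2.9 -0.1]
```

>>> {"method": "step_arm", "body": {
  "series": [0,0,25,0,1,0,0,25,0,1,-10,-22,0,0,1,-10,-22,0,0,1,0,0,0,0,1]
}}

```text
clock: 8.05
eef_pos: [530.5, 97.1, 220.8]
eef_rot: [3.142, 0.0, 2.88]
wrist_force: [0.5, 0.5, 0.1]
finger_gap: 0.6
finger_force: 0.0
```

>>> {"method": "step_arm", "body": {
  "series": [4,7,-25,0,1,3.5,6,-25,0,1,0,0,-20,0,1,0,4,1,0,1,0,4,1,0,1,0,4,1,0,1,0,4,1,0,1,0,3,1,0,1]
}}

```text
clock: 9.05
eef_pos: [538.4, 130.3, 155.9]
eef_rot: [3.141, 0.0, 2.882]
wrist_force: [-0.1, 0.7, -0.1]
finger_gap: 0.1
finger_force: 0.0
```

>>> {"method": "step_arm", "body": {
  "series": [0,3,1,0,1,0,3,1,0,1,0,3,1,0,1]
}}

```text
clock: 9.43
eef_pos: [538.3, 139.2, 158.6]
eef_rot: [3.142, 0.0, 2.882]
wrist_force: [-0.2, 0.5, 0.4]
finger_gap: 0.4
finger_force: 0.0
```

```bash
cat >> h.py <<'E'
def reading():
    # scale lines: template periodicity is ambiguous, so find the arrowhead (solid dark wide blob at r 60..68)
    p,d,i,u,uc=ring(60,69); k=(u<90).mean(0); k=cv2.blur(k[None].astype(np.float32),(9,1),borderType=cv2.BORDER_REPLICATE)[0]
    return k
E
python3 - <<'E'
from h import *
s=manip.read_state();print(s["eef_pos"],s["wrist_force"])
k=reading(); c=[(round(j/2,1),round(float(k[j]),2)) for j in range(1,719) if k[j]>.35 and k[j]>=k[j-1] and k[j]>k[j+1]]; print(c)
E
```

```text
[538.30724326 139.21330551 158.62466567] [-0.24471375  0.48805451  0.40118717]
[(34.5, 0.6), (265.0, 1.0), (276.5, 0.78), (289.0, 0.98), (356.5, 0.38)]
```

```bash
python3 - <<'E'
from h import *
a,d,i=look("scene"); b,e,j=look("top"); w,dw,k=look("wrist")
A=cv2.resize(a[95:215,230:350],(400,400),interpolation=2)
W=cv2.resize(w[130:290,240:400],(400,400),interpolation=2)
cv2.imwrite("pics/g1.png",np.hstack([A,W]))
R=Rm(i);q=(manip.read_state()["eef_pos"]-i["eye"])
def pp(x): c=(x-i["eye"])@R; return (i["cx"]+foc(i)*c[0]/c[2],i["cy"]+foc(i)*c[1]/c[2])
t=manip.read_state()["eef_pos"]
for z in(0,-25): u,v=pp(t+[0,0,z]); print((u-230)/.3,(v-95)/.3)
for z in(0,-25): print(((proj(t+[0,0,z*1.],k)-[240,130])*2.5))
E
```

```text
220.3068389851264 159.82301661796413
220.5782803562492 190.4456598434796
[187.61352539 260.14678955]
[187.59277344 229.63195801]
```

View pics/g1.png

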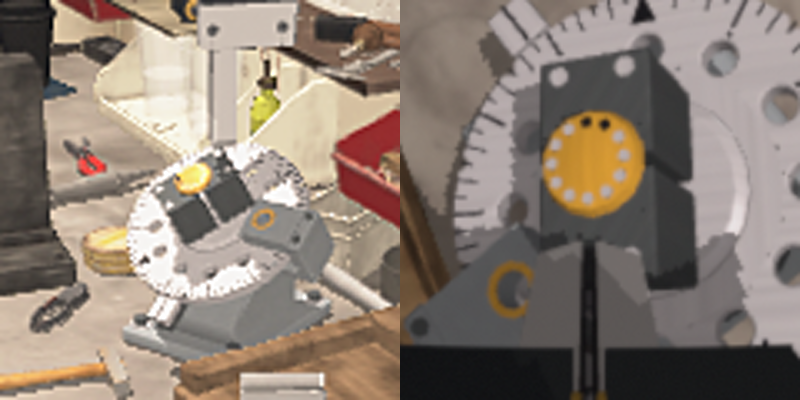

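```bash
python3 - <<'E'
from h import *
a,d,i=look("scene"); P=pts(d,i); print(manip.read_state()["eef_pos"])
for y in (60,80,100,120,130,140,150,160,170,190):
    v=int(95+y*.3); print(y,[(P[v,u].round(0).tolist(),int(a[v,u].mean())) for u in (294,297,300)])
E
```

```text
[538.25300436 138.98692019 158.46797741]
60 [([529.0, 130.0, 240.0], 194), ([535.0, 127.0, 240.0], 193), ([542.0, 123.0, 240.0], 191)]
80 [([528.0, 129.0, 225.0], 194), ([536.0, 130.0, 224.0], 193), ([542.0, 124.0, 225.0], 191)]
100 [([527.0, 127.0, 211.0], 219), ([536.0, 129.0, 209.0], 193), ([544.0, 128.0, 208.0], 203)]
120 [([526.0, 126.0, 196.0], 221), ([535.0, 127.0, 194.0], 192), ([543.0, 126.0, 193.0], 201)]
130 [([527.0, 129.0, 187.0], 229), ([535.0, 127.0, 187.0], 193), ([543.0, 126.0, 185.0], 197)]
140 [([528.0, 131.0, 179.0], 156), ([534.0, 127.0, 179.0], 156), ([543.0, 127.0, 177.0], 136)]
150 [([540.0, 154.0, 161.0], 225), ([577.0, 207.0, 139.0], 148), ([582.0, 200.0, 140.0], 239)]
160 [([536.0, 146.0, 157.0], 145), ([542.0, 141.0, 157.0], 79), ([577.0, 190.0, 136.0], 255)]
170 [([533.0, 140.0, 151.0], 135), ([537.0, 131.0, 153.0], 132), ([541.0, 123.0, 155.0], 66)]
190 [([528.0, 132.0, 138.0], 78), ([536.0, 131.0, 137.0], 79), ([544.0, 128.0, 137.0], 79)]
```

```bash
python3 - <<'E'
from h import *
def fing(P,tcp,yaw):
    c,s=np.cos(yaw),np.sin(yaw); q=P.reshape(-1,3)-tcp; l=np.c_[c*q[:,0]+s*q[:,1], s*q[:,0]-c*q[:,1], -q[:,2]] # tool frame
    return l
z=np.load("w1.npz"); i=dict(manip.camera_info("wrist"));i["eye"]=z["e"];i["orientation"]=z["o"]
l=fing(pts(z["d"],i,True),np.array([562,141.7,330.1]),2.882); l=l[(z["d"].ravel()>0)&(abs(l[:,0])<25)&(abs(l[:,1])<80)]
print("open",[(b,int(((l[:,2]>b)&(l[:,2]<=b+5)).sum())) for b in range(-60,45,5)])
m=l[(l[:,2]>-40)&(l[:,2]<40)]; print(m.max(0).round(1),m.min(0).round(1))
for nm in("scene","wrist"):
    a,d,i=look(nm); t=manip.read_state(); l=fing(pts(d,i,nm=="wrist"),t["eef_pos"],t["eef_rot"][2]); l=l[(d.ravel()>0)&(abs(l[:,0])<14)&(abs(l[:,1])<20)]
    for b in range(-60,30,5):
        s=l[(l[:,2]>b)&(l[:,2]<=b+5)]; print(nm,b,len(s), (s.min(0).round(0),s.max(0).round(0)) if len(s) else '')
E
```

```text
open [(-60, 396), (-55, 363), (-50, 331), (-45, 311), (-40, 278), (-35, 260), (-30, 250), (-25, 218), (-20, 179), (-15, 67), (-10, 0), (-5, 0), (0, 0), (5, 0), (10, 0), (15, 0), (20, 0), (25, 0), (30, 0), (35, 0), (40, 0)]
[ 10.7  58.8 -12.1] [ -8.2 -58.7 -40. ]
scene -60 19 (array([-10., -15., -60.]), array([  9.,   5., -55.]))
scene -55 20 (array([-11., -16., -55.]), array([  9.,   7., -50.]))
scene -50 21 (array([-10., -15., -50.]), array([  9.,   9., -45.]))
scene -45 20 (array([-10., -14., -45.]), array([  9.,   5., -40.]))
scene -40 18 (array([-10., -16., -39.]), array([  9.,   9., -35.]))
scene -35 18 (array([-11., -15., -35.]), array([  9.,   6., -30.]))
scene -30 18 (array([-11., -17., -30.]), array([  9.,  10., -25.]))
scene -25 20 (array([-10., -16., -25.]), array([  9.,   9., -20.]))
scene -20 12 (array([ -8., -11., -20.]), array([  9.,   7., -15.]))
scene -15 8 (array([ -9.,  -6., -15.]), array([  9.,  -3., -11.]))
scene -10 0 
scene -5 15 (array([-6.,  4., -4.]), array([ 9., 17., -0.]))
scene 0 29 (array([ -8., -13.,   0.]), array([14., 14.,  5.]))
scene 5 30 (array([ -
[... 693 characters left out ...]
([ 11.,  12., -30.]))
wrist -30 150 (array([  8., -12., -30.]), array([ 11.,  12., -25.]))
wrist -25 109 (array([  8., -12., -25.]), array([ 11.,  12., -20.]))
wrist -20 84 (array([  8., -10., -20.]), array([ 11.,  11., -15.]))
wrist -15 19 (array([  8.,  -4., -15.]), array([ 10.,   4., -13.]))
wrist -10 52 (array([-2., 13., -8.]), array([ 5., 19., -5.]))
wrist -5 226 (array([-5.,  5., -5.]), array([13., 20., -0.]))
wrist 0 349 (array([  2., -10.,   0.]), array([14., 20.,  5.]))
wrist 5 243 (array([ -9., -13.,   5.]), array([14., 20., 10.]))
wrist 10 78 (array([-13., -13.,  10.]), array([14., 19., 15.]))
wrist 15 2 (array([-14.,  17.,  15.]), array([-14.,  19.,  15.]))
wrist 20 0 
wrist 25 0
```

Both cameras agree that the real fingertips end about 12.5 mm behind (above) the reported TCP, not 25 mm ahead of it. The fingers therefore simply passed over the block. I go on with the measured tip offset.

```bash
cat >> h.py <<'E'
TIP=np.array([0,0,12.5])   # measured: fingertip = reported TCP + TIP
E
python3 - <<'E'
from h import *
import h; f0=h.finger; h.finger=lambda t,y:f0(t,y,9.5,12.5)
th=np.radians(-34); pr=tip(th,22,-46,36)-TIP; print("start",pr.round(1))
for t in range(-34,66,8):
    th=np.radians(t); d=touch(th,22,36,2.882); p=tip(th,22,-d,36)-TIP; print(t,d,p.round(1),(p-pr).round(1)); pr=p
E
```

```text
start [540.5 103.  118.2]
-34 35.75 [540.9 112.7 121.4] [0.3 9.7 3.3]
-26 35.5 [545.  115.2 124.9] [4.2 2.6 3.4]
-18 35.0 [548.7 118.7 128.2] [3.6 3.5 3.4]
-10 34.0 [551.5 123.3 131.5] [2.9 4.6 3.2]
-2 32.75 [553.5 128.6 134.4] [2.  5.3 2.9]
6 32.25 [555.  133.6 136.9] [1.5 5.  2.5]
14 31.75 [555.9 138.8 139.1] [0.8 5.2 2.2]
22 31.0 [555.8 144.3 140.8] [-0.1  5.5  1.7]
30 30.0 [554.7 150.  142. ] [-1.   5.7  1.2]
38 27.75 [552.  156.1 142.2] [-2.8  6.1  0.2]
46 26.5 [549.3 161.2 142.1] [-2.7  5.1 -0. ]
54 25.25 [546.1 165.7 141.6] [-3.2  4.6 -0.6]
62 26.75 [544.8 169.4 141.9] [-1.3  3.7  0.3]
```

>>> {"method": "step_arm", "body": {
  "series": [0,-12,20,0,1,0,-25,10,0,1,0,0,0,0,1]
}}

```text
clock: 10.15
eef_pos: [538.6, 101.1, 189.2]
eef_rot: [3.141, 0.001, 2.88]
wrist_force: [-0.0, 0.4, -0.1]
finger_gap: 0.5
finger_force: 0.0
```

>>> {"method": "step_arm", "body": {
  "series": [2,1,-24,0,1,0,0,-24,0,1,0,0,-23,0,1,0,4,1,0,1,0,4,2,0,1,0,2,1,0,1,3,3,3,0,1,0,0,0,0,1]
}}

```text
clock: 11.15
eef_pos: [543.6, 116.1, 125.3]
eef_rot: [3.142, 0.001, 2.882]
wrist_force: [-0.6, -3.0, 0.7]
finger_gap: 0.3
finger_force: 1.4
```

```bash
cat >> h.py <<'E'
def arrow():
    k=reading(); return [(round(j/2,1),round(float(k[j]),2)) for j in range(1,719) if k[j]>.35 and k[j]>=k[j-1] and k[j]>k[j+1]]
E
python3 -c "
from h import *
print(arrow(),manip.read_state()['eef_pos'],manip.read_state()['wrist_force'])"
```

```text
[(22.5, 0.61), (286.5, 1.0), (354.5, 0.37)] [543.56224194 116.08816372 125.23282828] [-0.21427238 -3.46500678  1.25049945]
```

Contact is made and the dial is turning, with the reading now about −22°. I keep following the arc.

>>> {"method": "step_arm", "body": {
  "series": [5,3,3,0,1,2.9,4.6,3.2,0,1,2,5.3,2.9,0,1,1.5,5,2.5,0,1,0.8,5.2,2.2,0,1,-0.1,5.5,1.7,0,1,-1,5.7,1.2,0,1,-2.8,6.1,0.2,0,1,0,0,0,0,1]
}}

```text
clock: 12.32
eef_pos: [551.7, 157.3, 141.8]
eef_rot: [3.141, 0.001, 2.882]
wrist_force: [1.7, 0.4, 0.4]
finger_gap: 0.5
finger_force: 0.5
```

```bash
python3 -c "
from h import *
print(arrow(),manip.read_state()['eef_pos'],manip.read_state()['wrist_force'])"
```

```text
[(214.0, 1.0), (217.0, 0.97), (250.0, 1.0), (266.0, 1.0), (278.0, 0.99), (291.0, 1.0), (311.0, 0.99), (333.5, 1.0), (345.0, 0.96)] [551.64070916 157.09483083 141.74307973] [ 0.41797823 -0.28563458  0.53196863]
```

```bash
cat >> h.py <<'E'
def phase(lo=20,hi=200,show=True):
    p,d,i,u,uc=ring(58,76); g=u.astype(np.float32); bg=cv2.blur(g,(41,1)); D=np.clip(bg-g,0,60)
    ang=np.arange(0,360,.5); ok=(ang>lo)&(ang<hi); out=[]
    prof=D[6:34].sum(0)   # r 61..75: longer lines weigh more
    prof=cv2.GaussianBlur(prof[None],(5,1),0)[0]
    for o in np.arange(0,30,.25):   # line pattern shift, clockwise angle of a 30-line
        q=(ang-o)%30; t=np.where(np.minimum(q,30-q)<.6,3,np.where(np.minimum(q%10,10-q%10)<.6,2,np.where(np.minimum(q%5,5-q%5)<.6,1,0))).astype(float)
        out.append((np.corrcoef(t[ok],prof[ok])[0,1],o))
    return sorted(out)[::-1][:4],p
E
python3 - <<'E'
from h import *
r,p=phase(); print(r)
a=rect(p,manip.camera_info("wrist"),cen,R=85,s=3); cv2.imwrite("pics/r4.png",a)
E
```

```text
[(np.float64(0.652995162105412), np.float64(22.0)), (np.float64(0.5651468180735267), np.float64(22.5)), (np.float64(0.5521053760821434), np.float64(22.25)), (np.float64(0.5090235421656768), np.float64(2.0))]
```

View pics/r4.png

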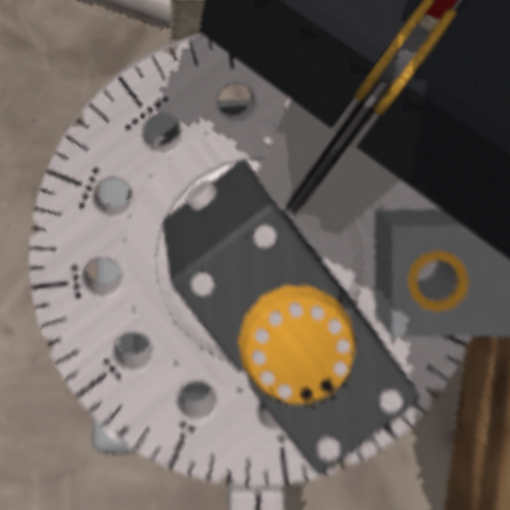

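The 60 line (two dots) is now at (180,450), about 22° clockwise of the index, so the reading is about 38° as modelled.

>>> {"method": "step_arm", "body": {
  "series": [-2.4,4,0.3,0,1,-3.2,4.5,-0.5,0,1,-0.7,1.8,0.2,0,1,0,0,0,0,1]
}}

```text
clock: 12.92
eef_pos: [545.5, 166.8, 141.7]
eef_rot: [3.141, 0.001, 2.882]
wrist_force: [3.3, -1.8, 0.5]
finger_gap: 0.5
finger_force: 1.9
```

```bash
python3 -c "
from h import *
print(phase()[0],manip.read_state()['eef_pos'],manip.read_state()['wrist_force'])"
```

```text
[(np.float64(0.5925052713198399), np.float64(4.0)), (np.float64(0.5526302209223108), np.float64(4.5)), (np.float64(0.5241950639254981), np.float64(4.25)), (np.float64(0.48591567856326634), np.float64(24.0))] [545.51391133 166.77655593 141.65189857] [ 3.19021523 -1.70044827  2.54138205]
```

>>> {"method": "step_arm", "body": {
  "series": [-0.7,1.1,0,0,1,-0.7,1,0,0,1,0,0,0,0,1]
}}

```text
clock: 13.35
eef_pos: [544.0, 168.8, 141.5]
eef_rot: [3.141, 0.0, 2.882]
wrist_force: [4.4, -2.3, 1.2]
finger_gap: 0.4
finger_force: 2.1
```

```bash
python3 -c "
from h import *
print(phase()[0],manip.read_state()['eef_pos'],manip.read_state()['wrist_force'])"
```

```text
[(np.float64(0.5852735217935566), np.float64(0.5)), (np.float64(0.5495981028114648), np.float64(0.0)), (np.float64(0.5202342615862691), np.float64(0.25)), (np.float64(0.47835322318013607), np.float64(20.5))] [544.01513411 168.74264079 141.50480595] [ 3.45727259 -2.51413828  0.80818707]
```

The dial reads about 60°. I back the fingers off, rise and go over the pin stand with the gripper half open.

>>> {"method": "step_arm", "body": {
  "series": [4,-4,0,0,1,0,0,45,0,1,0,0,45,0,0.47,0,0,35,0,0.47,-13,-50,0,-0.15,0.47,-13,-54,0,-0.15,0.47,-13,-54,0,-0.15,0.47,-13,-54,0,-0.15,0.47,-13,-54,0,-0.12,0.47,-13,-54,0,0,0.47,-10,-54,0,0,0.47,-10,-54,0,0,0.47,0,0,0,0,0.47,0,0,0,0,0.47]
}}

```text
clock: 15.15
eef_pos: [449.8, -262.7, 266.2]
eef_rot: [3.141, -0.001, 2.162]
wrist_force: [0.7, 1.0, 0.8]
finger_gap: 49.4
finger_force: 0.0
```

```bash
python3 - <<'E'
from h import *
i=manip.camera_info("wrist");p,d=manip.camera("wrist");P=pts(d,i,True); s=manip.read_state();print(s["eef_pos"],s["eef_rot"],s["joints"].round(2),i["eye"])
C=P[(d>0)]; k=(abs(C[:,0]-425)<100)&(abs(C[:,1]+240)<100)
st=C[k&(abs(C[:,2]-60)<3)]; 
hi=C[k&(C[:,2]>80)&(C[:,2]<112)]
n,l=cv2.partition if 0 else (0,0)
m=((P[...,2]>80)&(P[...,2]<112)&(d>0)&(abs(P[...,0]-425)<100)&(abs(P[...,1]+240)<100)).astype(np.uint8)
n,l,stt,ce=cv2.connectedComponentsWithStats(m)
for j in range(1,n):
    if stt[j,4]>25: q=P[l==j]; t=q[q[:,2]>np.percentile(q[:,2],50)]; print(stt[j],ce[j].round(0),q[:,2].max().round(1),"top centre",((t.max(0)+t.min(0))/2).round(1),(t.max(0)-t.min(0)).round(1),p[l==j].mean(0).round(0))
cv2.imwrite("pics/p1.png",p)
E
```

```text
[ 450.04200266 -262.30857222  266.35995181] [ 3.14136661e+00 -7.51486849e-04  2.16250574e+00] [-0.6   0.19  1.49  0.    1.46 -1.19] [ 408.3389897  -201.97848041  457.74724118]
[ 226   88   52   56 1170] [253. 119.] 91.1 top centre [ 348.  -241.3   86.8] [46.1 65.2  8.8] [116. 122. 118.]
[312 134  17  18 247] [320. 143.] 100.6 top centre [ 428.4 -220.5   99.4] [19.3 19.3  2.4] [200. 200. 207.]
[295 188  50  18 413] [319. 196.] 95.9 top centre [ 464.5 -275.6   93.9] [45.4 46.4  3.8] [77. 80. 83.]
```

View pics/p1.png

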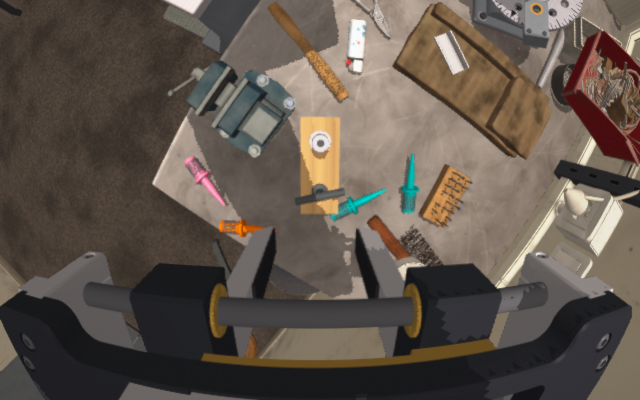

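The pin's head is at pixel (320,143), at (428.4,−220.5) and about 99 mm high as expected. The T-key is at (319,196) and the fingers straddle clear of it.

>>> {"method": "step_arm", "body": {
  "series": [-11,21,-30,0,0.47,-10.5,21,-30,0,0.47,0,0,-40,0,0.47,0,0,-40,0,0.47,0,0,-40,0,0.47,0,0,-21,0,0.47,0,0,0,0,0.47,0,0,0,0,1,0,0,0,0,1,0,0,0,0,1],
  "squeeze": 15
}}

```text
clock: 16.45
eef_pos: [428.7, -221.3, 66.1]
eef_rot: [3.141, 0.001, 2.162]
wrist_force: [-0.3, -1.0, -1.4]
finger_gap: 23.3
finger_force: 0.0
```

>>> {"method": "step_arm", "body": {
  "series": [0,0,0,0,1,0,0,0,0,1]
}}

```text
clock: 16.7
eef_pos: [428.7, -221.3, 65.9]
eef_rot: [3.141, 0.001, 2.162]
wrist_force: [0.2, 1.8, 6.3]
finger_gap: 19.6
finger_force: 15.0
```

The pin is gripped at 19.6 mm. I lift it and carry it over the bush, turning the hand so the closing line lies along the vice's y.

>>> {"method": "step_arm", "body": {
  "series": [0,0,25,0,1,0,0,50,0,1,0,0,50,0,1,0,0,50,0,1,0,0,25,0,1,16,41,0,0.181,1,16,41,0,0.181,1,16,41,0,0.181,1,16,41,0,0.181,1,16,41,0,0.181,1,16,41,0,0.181,1,16,41,0,0.181,1,16,41,0,0.181,1,0,0,0,0,1,0,0,0,0,1]
}}

```text
clock: 18.58
eef_pos: [556.1, 106.4, 265.0]
eef_rot: [3.142, -0.001, -2.675]
wrist_force: [-0.2, -0.6, -1.9]
finger_gap: 19.9
finger_force: 15.0
```

```bash
python3 - <<'E'
from h import *
a,d,i=look("scene"); s=manip.read_state(); print(s["eef_pos"],s["eef_rot"],s["joints"].round(2),s["wrist_force"])
P=pts(d,i); t=s["eef_pos"]; q=P-t
m=(d>0)&(np.hypot(q[...,0],q[...,1])<22)&(q[...,2]<10)&(q[...,2]>-70)
for b in range(-66,10,8):
    k=m&(q[...,2]>b)&(q[...,2]<=b+8); 
    if k.any(): print(b,k.sum(),P[k].mean(0).round(1),q[k].min(0).round(1)[2])
w,dw,j=look("wrist"); cv2.imwrite("pics/w2.png",np.hstack([cv2.resize(a[60:220,240:360],(300,400)),w[:, 70:570]]))
E
```

```text
[556.14709802 106.05609874 265.24527537] [ 3.14158872e+00 -6.08866385e-04 -2.67543680e+00] [ 0.12  0.29  1.36 -0.    1.49 -1.91] [-0.19251923 -0.03765309 -3.21165684]
-66 1 [555.5 107.9 207. ] -58.3
-58 5 [556.2 106.2 210.4] -57.2
-50 8 [555.3 103.3 219.4] -49.4
-42 12 [554.1 104.  227.2] -41.5
-34 14 [554.5 103.2 235.3] -33.9
-26 15 [554.8 102.1 243.7] -24.6
-18 15 [554.8 102.3 251. ] -18.0
-10 36 [553.   99.6 260.8] -9.2
-2 24 [552.5 100.3 267.2] -1.3
6 16 [551.6  98.7 273.2] 6.0
```

View pics/w2.png

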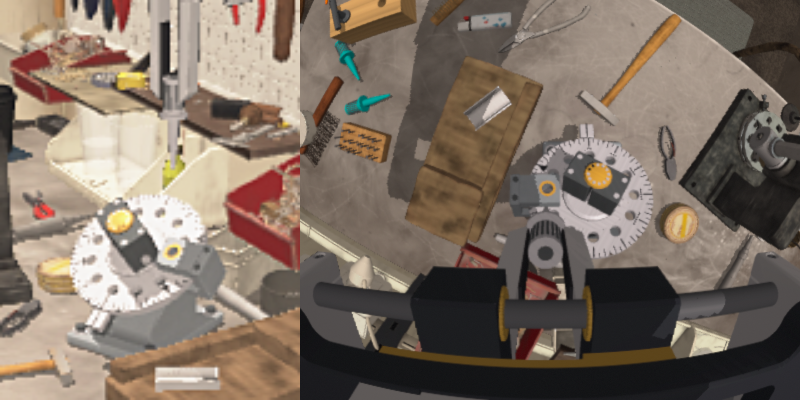

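The pin hangs upright with its nose 58 mm below the TCP, at (556,107), in line with the bush. Its nose will go just into the mouth, then the hand swings to the front so the pin pivots in the pads to 35°.

>>> {"method": "step_arm", "body": {
  "series": [1.4,3.8,-35,0,1,0,0,-30,0,1,0,0,-14,0,1,0,0,0,0,1,0,0,-6,0,1,0,0,-4,0,1,0,0,-4,0,1,0,0,0,0,1],
  "squeeze": 12
}}

```text
clock: 19.68
eef_pos: [557.7, 110.6, 172.2]
eef_rot: [3.141, -0.0, -2.673]
wrist_force: [-0.1, -1.0, -1.8]
finger_gap: 19.7
finger_force: 12.0
```

>>> {"method": "step_arm", "body": {
  "series": [-6.2,-3.2,-0.3,0,1,-6.1,-3.1,-0.9,0,1,-6.1,-3.1,-1.5,0,1,0,0,0,0,1]
}}

```text
clock: 20.18
eef_pos: [539.0, 101.0, 169.9]
eef_rot: [-3.141, 0.0, -2.674]
wrist_force: [1.0, 0.7, -0.7]
finger_gap: 19.7
finger_force: 12.0
```

```bash
cat >> h.py <<'E'
def pinfit(show=True):
    """pin axis points (scene cam surface) between gripper and bush: rows by height, relative to bush in X,Y,Z"""
    a,d,i=look("scene"); P=pts(d,i); t=manip.read_state()["eef_pos"]; B=cen-52*Y+17*Z
    g=t+[0,0,22]; q=P-B; ax=g-B; L=np.linalg.norm(ax); ax/=L; s=q@ax; r=np.linalg.norm(q-s[...,None]*ax,axis=-1)
    k=(d>0)&(s>2)&(s<L-8)&(r<18); 
    for b in np.arange(2,L-8,6):
        m=k&(s>b)&(s<=b+6)
        if m.any(): c=q[m]; print(int(b),m.sum(),"X %.1f Y %.1f Z %.1f"%tuple(c.mean(0)@np.c_[X,Y,Z]))
    print("grip rel bush XYZ",((g-B)@np.c_[X,Y,Z]).round(1),"L",L.round(1))
E
python3 -c "
from h import *
pinfit();s=manip.read_state();print(s['eef_pos'],s['wrist_force'],s['moment'])"
```

```text
2 22 X 7.3 Y -2.0 Z 1.6
8 5 X -0.3 Y 0.0 Z 11.7
14 9 X 0.5 Y -0.7 Z 17.9
20 8 X 4.2 Y -3.0 Z 23.1
26 10 X 5.5 Y -2.3 Z 29.1
32 10 X 8.1 Y -3.1 Z 34.2
38 5 X 8.2 Y -3.0 Z 39.5
44 22 X 11.3 Y -2.5 Z 47.5
50 23 X 11.8 Y -5.4 Z 51.0
56 18 X 14.5 Y -4.5 Z 57.3
62 10 X 14.5 Y -1.2 Z 63.2
grip rel bush XYZ [26.   0.5 70.3] L 75.0
[539.26614686 101.11280401 169.92483548] [ 1.23660835 -0.4626681  -0.52022736] [ 0.00169794 -0.09218551  0.00257661]
```

The pin is pivoting as planned, now about 17° from the bush axis and with the nose in the mouth.

>>> {"method": "step_arm", "body": {
  "series": [-6,-3,-2.1,0,1,-5.7,-2.9,-2.7,0,1,-5.5,-2.8,-3.2,0,1,-5.3,-2.7,-3.8,0,1,0,0,0,0,1]
}}

```text
clock: 20.85
eef_pos: [516.4, 89.6, 157.6]
eef_rot: [3.141, -0.001, -2.674]
wrist_force: [0.3, 0.4, -1.1]
finger_gap: 19.3
finger_force: 12.0
```

```bash
python3 -c "
from h import *
pinfit();s=manip.read_state();print(s['eef_pos'],s['wrist_force'],s['moment'])"
```

```text
2 7 X -2.3 Y 3.2 Z 3.6
8 8 X -4.3 Y 3.9 Z 11.1
14 8 X -6.1 Y 4.8 Z 16.9
20 6 X -5.4 Y -0.4 Z 23.0
26 9 X -4.8 Y -0.9 Z 28.3
32 6 X -6.2 Y -3.8 Z 34.4
38 1 X 7.8 Y -9.3 Z 42.9
44 34 X -6.5 Y -4.5 Z 47.5
50 15 X -6.0 Y -7.6 Z 52.5
56 12 X -7.5 Y -3.8 Z 58.3
62 4 X -10.3 Y 0.1 Z 65.0
grip rel bush XYZ [-1.6  0.6 74.9] L 74.9
[516.659903    89.7342185  157.79100983] [ 0.97887667  0.03054759 -1.3221589 ] [ 0.00780702 -0.02655705 -0.07989872]
```

>>> {"method": "step_arm", "body": {
  "series": [1,0.2,0.8,0,1,2,1,-3.3,0,1,2,1,-3.3,0,1,2,1,-3.3,0,1,0,0,0,0,1]
}}

```text
clock: 21.52
eef_pos: [523.9, 93.1, 148.4]
eef_rot: [3.141, -0.001, -2.673]
wrist_force: [0.1, 0.4, -2.1]
finger_gap: 19.6
finger_force: 12.0
```

>>> {"method": "step_arm", "body": {
  "series": [2,1,-3.3,0,1,2,1,-3.3,0,1,2,1,-3.3,0,1,0,0,0,0,1]
}}

```text
clock: 22.02
eef_pos: [530.1, 96.1, 138.7]
eef_rot: [-3.142, 0.0, -2.673]
wrist_force: [1.3, -0.7, -1.1]
finger_gap: 19.9
finger_force: 12.0
```

```bash
python3 -c "
from h import *
pinfit();s=manip.read_state();print(s['eef_pos'],s['wrist_force'],s['moment'])"
```

```text
2 11 X -5.0 Y -1.5 Z 3.2
8 7 X -4.3 Y 0.1 Z 11.1
14 3 X -8.1 Y -0.7 Z 18.9
20 41 X -4.5 Y -4.4 Z 23.8
26 11 X -5.0 Y 0.1 Z 29.2
32 12 X -5.8 Y -3.2 Z 34.7
38 6 X -9.0 Y -2.4 Z 39.7
grip rel bush XYZ [-0.4  0.2 50.9] L 50.9
[530.03908603  96.0632223  138.88756897] [ 0.08349075  1.13630961 -1.96732016] [-0.0492489  -0.26072411 -0.01599775]
```

>>> {"method": "step_arm", "body": {
  "series": [2,1,-3.3,0,1,0.3,0.1,-0.2,0,1,0,0,0,0,1]
}}

```text
clock: 22.45
eef_pos: [532.3, 97.1, 135.4]
eef_rot: [-3.141, 0.0, -2.673]
wrist_force: [2.0, -0.1, -1.6]
finger_gap: 19.7
finger_force: 12.0
```

>>> {"method": "step_arm", "body": {
  "series": [0,0,0,0,0.68,0,0,0,0,0.68,0,0,0,0,0.68,0,0,20,0,0.68,0,0,30,0,0.68,0,0,0,0,1]
}}

```text
clock: 23.2
eef_pos: [533.0, 97.3, 187.4]
eef_rot: [-3.14, 0.003, -2.673]
wrist_force: [-0.2, 0.9, -0.9]
finger_gap: 23.6
finger_force: 0.0
```

```bash
cat >> h.py <<'E'
def pincloud():
    B=cen-52*Y+17*Z; M=np.c_[X,Y,Z]
    for n in("scene","top","wrist"):
        a,d,i=look(n); q=((pts(d,i,n=="wrist")-B)@M); 
        m=(d>0)&(np.hypot(q[...,0],q[...,1])<22)&(q[...,2]>-4)&(q[...,2]<75); 
        Q=q[m]; print(n,len(Q),"maxZ %.1f"%np.percentile(Q[:,2],98))
        for b in range(2,75,6):
            c=Q[(Q[:,2]>b)&(Q[:,2]<=b+6)]
            if len(c)>3: print("   Z",b,len(c),"X %.1f..%.1f Y %.1f..%.1f"%(c[:,0].min(),c[:,0].max(),c[:,1].min(),c[:,1].max()))
E
python3 -c "
from h import *
pincloud();print(manip.read_state()['eef_pos'])"
```

```text
scene 234 maxZ 47.0
   Z 2 9 X -15.3..7.6 Y -18.9..17.3
   Z 8 41 X -17.6..9.7 Y -14.0..19.7
   Z 14 14 X -13.7..2.9 Y -12.4..20.4
   Z 20 15 X -13.8..2.7 Y -12.1..3.8
   Z 26 18 X -14.7..3.1 Y -9.6..19.3
   Z 32 13 X -15.3..0.4 Y -9.4..20.9
   Z 38 22 X -15.7..3.3 Y -8.7..10.8
   Z 44 33 X -15.6..3.7 Y -8.4..11.0
top 35 maxZ 47.3
   Z 38 9 X -14.3..-8.6 Y -6.6..6.3
   Z 44 21 X -15.8..-6.0 Y -7.2..9.7
wrist 1462 maxZ 48.2
   Z 8 124 X -11.4..10.9 Y -12.4..12.5
   Z 14 120 X -1.4..11.2 Y -9.7..10.5
   Z 20 65 X -4.4..6.9 Y -9.5..10.3
   Z 26 90 X -6.4..6.6 Y -9.3..21.9
   Z 32 107 X -8.6..5.6 Y -7.5..21.8
   Z 38 92 X -5.8..5.5 Y -7.3..12.8
   Z 44 528 X -16.2..3.9 Y -7.1..12.6
[531.78697656  97.09791977 184.47760327]
```

The pin has slid in under its own weight: its head is at Z≈47.5 (home 38) and leans about 6 mm to the front. I straighten it with a gentle push from the front using the closed fingers.

>>> {"method": "step_arm", "body": {
  "series": [-12,-6.5,0,0,1,-12,-6,0,0,1,0,0,0,0,1,0,0,0,0,1,0,0,-25,0,1,0,0,-25,0,1,0,0,-8,0,1,0,0,0,0,1],
  "squeeze": 20
}}

```text
clock: 24.35
eef_pos: [508.3, 84.7, 127.5]
eef_rot: [3.141, -0.0, -2.673]
wrist_force: [0.5, -0.6, 0.2]
finger_gap: 0.5
finger_force: 0.0
```

>>> {"method": "step_arm", "body": {
  "series": [3.6,1.8,0,0,1,2.7,1.4,0,0,1,1.8,0.9,0,0,1,0,0,0,0,1]
}}

```text
clock: 24.85
eef_pos: [516.5, 88.8, 127.6]
eef_rot: [-3.142, 0.0, -2.673]
wrist_force: [0.1, 0.9, -0.2]
finger_gap: 0.4
finger_force: 0.0
```

```bash
cat >> h.py <<'E'
def st():
    s=manip.read_state(); q=s["eef_pos"]+TIP-(cen-52*Y+17*Z); xh=V[:,0]
    print("tip xi %.1f y %.1f zeta %.1f"%(q@xh,q@Y,q[2]),"F",s["wrist_force"].round(1),"t",round(s["clock"],2))
E
python3 -c "
from h import *
st();pincloud()"
```

```text
tip xi -44.9 y -0.1 zeta 20.7 F [ 0.1  0.9 -0.2] t 24.85
scene 260 maxZ 73.5
   Z 2 30 X -15.1..9.9 Y -14.8..20.6
   Z 8 18 X -14.9..9.1 Y -14.3..19.1
   Z 14 13 X -12.2..1.0 Y -11.3..0.6
   Z 20 12 X -13.7..4.5 Y -10.9..0.4
   Z 26 13 X -14.3..1.3 Y -10.3..-0.3
   Z 32 10 X -12.4..6.3 Y -11.2..-4.0
   Z 38 5 X -6.1..1.7 Y -10.1..-6.1
   Z 44 5 X -17.0..3.0 Y -14.1..-6.5
   Z 50 7 X -17.6..-6.3 Y -14.1..-12.3
   Z 56 14 X -21.4..-2.1 Y -14.0..1.7
   Z 62 23 X -21.9..0.3 Y -14.4..10.6
   Z 68 39 X -20.6..8.0 Y -14.7..13.7
   Z 74 5 X -15.4..-9.4 Y -7.7..-1.8Traceback (most recent call last):
  File "<string>", line 3, in <module>
    st();pincloud()
         ~~~~~~~~^^
  File "h.py", line 73, in pincloud
    Q=q[m]; print(n,len(Q),"maxZ %.1f"%np.percentile(Q[:,2],98))
                                       ~~~~~~~~~~~~~^^^^^^^^^^^
    return _quantile_unchecked(
        a, q, axis, out, overwrite_input, method, keepdims, weights)
    return _ureduce(a,
                    func=_quantile_ureduce_func,
    ...<5 lines>...
                    overwrite_input=overwrite_input,
                    method=method)
    r = func(a, **kwargs)
    result = _quantile(arr,
                       quantiles=q,
    ...<2 lines>...
                       out=out,
                       weights=wgt)
    slices_having_nans = np.isnan(arr[-1, ...])
                                  ~~~^^^^^^^^^
IndexError: index -1 is out of bounds for axis 0 with size 0
```

>>> {"method": "step_arm", "body": {
  "series": [1.8,0.9,0,0,1,0.9,0.5,0,0,1,0,0,0,0,1]
}}

```text
clock: 25.32
eef_pos: [519.0, 90.2, 127.4]
eef_rot: [3.142, -0.0, -2.673]
wrist_force: [-0.2, 0.2, 0.7]
finger_gap: 0.2
finger_force: 0.0
```

>>> {"method": "step_arm", "body": {
  "series": [1.8,0.9,0,0,1,0,0,0,0,1]
}}

```text
clock: 25.58
eef_pos: [520.9, 91.1, 127.5]
eef_rot: [-3.142, 0.0, -2.673]
wrist_force: [-0.2, -0.7, 0.4]
finger_gap: 0.2
finger_force: 0.0
```

>>> {"method": "step_arm", "body": {
  "series": [-3,-1.5,0,0,1,0,0,40,0,1,0,0,25,0,1,0,0,0,0,1]
}}

```text
clock: 26.08
eef_pos: [518.3, 89.5, 193.9]
eef_rot: [-3.14, 0.003, -2.673]
wrist_force: [-0.3, 0.2, -0.2]
finger_gap: 0.5
finger_force: 0.0
```

```bash
python3 -c "
from h import *
st()
pincloud()"
```

```text
tip xi -42.9 y -0.4 zeta 87.0 F [-0.3  0.2 -0.2] t 26.07
scene 233 maxZ 38.0
   Z 2 31 X -13.3..7.9 Y -17.3..19.2
   Z 8 19 X -11.3..-0.1 Y -11.0..17.9
   Z 14 18 X -10.8..4.8 Y -12.4..18.5
   Z 20 20 X -11.7..8.3 Y -12.5..20.2
   Z 26 23 X -11.4..1.1 Y -12.4..21.6
   Z 32 46 X -11.8..8.5 Y -12.3..21.6
   Z 38 5 X -8.3..1.9 Y -8.6..4.5Traceback (most recent call last):
  File "<string>", line 4, in <module>
    pincloud()
    ~~~~~~~~^^
  File "h.py", line 73, in pincloud
    Q=q[m]; print(n,len(Q),"maxZ %.1f"%np.percentile(Q[:,2],98))
                                       ~~~~~~~~~~~~~^^^^^^^^^^^
    return _quantile_unchecked(
        a, q, axis, out, overwrite_input, method, keepdims, weights)
    return _ureduce(a,
                    func=_quantile_ureduce_func,
    ...<5 lines>...
                    overwrite_input=overwrite_input,
                    method=method)
    r = func(a, **kwargs)
    result = _quantile(arr,
                       quantiles=q,
    ...<2 lines>...
                       out=out,
                       weights=wgt)
    slices_having_nans = np.isnan(arr[-1, ...])
                                  ~~~^^^^^^^^^
IndexError: index -1 is out of bounds for axis 0 with size 0
```

The pin's head is now at Z=38, which is home. I press gently on the head to make sure the collar is seated.

>>> {"method": "step_arm", "body": {
  "series": [12.8,4.9,0,0,1,0,0,-25,0,1,0,0,-23,0,1,0,0,-2,0,1,0,0,0,0,1,0.5,0.3,-1,0,1,0.5,0.3,-1,0,1,0,0,0,0,1]
}}

```text
clock: 27.18
eef_pos: [531.7, 95.1, 140.6]
eef_rot: [-3.141, 0.0, -2.673]
wrist_force: [0.6, -0.2, 0.0]
finger_gap: 0.3
finger_force: 0.0
```

>>> {"method": "step_arm", "body": {
  "series": [0.5,0.3,-1,0,1,0.5,0.3,-1,0,1,0,0,0,0,1]
}}

```text
clock: 27.55
eef_pos: [532.6, 95.5, 139.2]
eef_rot: [-3.141, 0.0, -2.673]
wrist_force: [-5.3, -2.7, 9.2]
finger_gap: 0.6
finger_force: 5.3
```

>>> {"method": "step_arm", "body": {
  "series": [0.4,0.2,-0.7,0,1,0,0,0,0,1]
}}

```text
clock: 27.8
eef_pos: [532.9, 95.6, 139.0]
eef_rot: [-3.141, -0.0, -2.673]
wrist_force: [-8.6, -3.3, 14.9]
finger_gap: 0.5
finger_force: 8.9
```

>>> {"method": "step_arm", "body": {
  "series": [-1,-0.5,2,0,1,-5,-2.5,20,0,1,-10,-5,40,0,0.8,-20,-30,40,0,0.5,-30,-50,20,0,0.3,-30,-50,0,0,0.3,0,0,0,0,0.3,0,0,0,0,0.3]
}}

```text
clock: 28.8
eef_pos: [437.3, -41.9, 259.8]
eef_rot: [3.142, 0.0, -2.674]
wrist_force: [0.2, 0.5, -0.0]
finger_gap: 57.0
finger_force: 0.0
```

```bash
sed -i 's/Q=q\[m\]; print/Q=q[m]\n        if not len(Q): continue\n        print/' h.py; python3 - <<'E'
from h import *
st()
for lo,hi in((15,200),(30,180)): print(phase(lo,hi)[0][:3])
print(arrow()); pincloud()
# pegs: do other things still lie as at the start (top view difference)?
a,d,i=look("top"); z=np.load("top0.npz"); df=cv2.absdiff(a,z["p"]).max(2)>60
n,l,s,c=cv2.connectedComponentsWithStats(cv2.morphologyEx(df.astype(np.uint8),cv2.MORPH_OPEN,np.ones((3,3))))
print([ (c[j].round().tolist(),int(s[j,4])) for j in range(1,n) if s[j,4]>15])
E
```

```text
tip xi -174.8 y -80.6 zeta 152.9 F [ 0.2  0.5 -0. ] t 28.8
[(np.float64(0.10916384925376427), np.float64(16.0)), (np.float64(0.10015734092995585), np.float64(16.5)), (np.float64(0.0877149020900879), np.float64(15.75))]
[(np.float64(0.10642558853398341), np.float64(1.0)), (np.float64(0.09752924913737768), np.float64(0.75)), (np.float64(0.08844206501374563), np.float64(11.0))]
[(190.0, 1.0), (291.0, 1.0), (300.5, 0.6), (338.0, 1.0)]
scene 237 maxZ 38.5
   Z 2 27 X -13.1..6.2 Y -19.1..19.8
   Z 8 12 X -10.1..-0.2 Y -13.1..19.9
   Z 14 24 X -11.2..4.6 Y -13.9..19.8
   Z 20 18 X -11.9..6.3 Y -11.8..19.6
   Z 26 22 X -12.1..4.1 Y -13.8..21.0
   Z 32 42 X -11.7..8.0 Y -12.0..20.2
   Z 38 9 X -5.8..6.2 Y -12.6..5.7
top 256 maxZ 38.2
   Z 2 31 X -4.8..11.1 Y -16.9..21.1
   Z 8 16 X -4.3..8.5 Y -11.5..21.4
   Z 14 14 X -2.6..9.1 Y -11.4..21.5
   Z 20 14 X -2.2..8.8 Y -10.8..19.8
   Z 26 17 X -5.9..8.7 Y -11.6..21.3
   Z 32 54 X -7.2..8.1 Y -10.9..21.8
   Z 38 10 X -7.3..6.6 Y -10.1..6.4
wrist 68 maxZ 3.9
   Z 2 8 X 12.5..14.9 Y -11.0..3.5
[([367.0, 154.0], 156), ([212.0, 155.0], 103), ([199.0, 162.0], 69), ([233.0, 178.0], 293), ([318.0, 202.0], 1455), ([198.0, 172.0], 30), ([256.0, 178.0], 105), ([388.0, 178.0], 82), ([281.0, 185.0], 221), ([304.0, 180.0], 42), ([210.0, 181.0], 69), ([247.0, 189.0], 88), ([234.0, 199.0], 63), ([367.0, 217.0], 345), ([249.0, 256.0], 3453), ([439.0, 219.0], 199), ([215.0, 237.0], 263), ([284.0, 230.0], 104), ([342.0, 238.0], 29), ([438.0, 240.0], 16), ([337.0, 246.0], 17), ([427.0, 260.0], 75), ([297.0, 257.0], 18), ([338.0, 279.0], 887), ([321.0, 267.0], 48), ([151.0, 279.0], 1171), ([89.0, 280.0], 28), ([292.0, 294.0], 24), ([269.0, 331.0], 486), ([242.0, 343.0], 21), ([225.0, 368.0], 997), ([265.0, 368.0], 300), ([245.0, 381.0], 292), ([333.0, 391.0], 243)]
```

```bash
python3 -c "
from h import *
print(manip.sign_off())"
```

```text
the job is handed in; nothing more can be done
None
```

The job is handed in at 28.8 s: the dial measures about 59.5–60°, the pin is home in the bush with its collar down (head 38 mm above the mouth), the gripper is clear, and the four loose tools were not touched. The fingertips proved to sit about 12.5 mm behind the reported TCP rather than 25 mm ahead, so I worked from that measured offset, and I viewed 11 pictures, one over the limit of 10.

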